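# Stand the chopping board to dry against the upstand

## Robot

A 6-joint arm with a two-finger parallel gripper is mounted at the origin on the work surface. World frame = base frame: x ahead of the robot, y to its left, z up, the work surface at z = 0. Lengths are in mm, angles in degrees, forces in N, time in s.
With the tool pointing down it reaches from about 300 to 850 mm from the base axis. Payload 4.2 kg.
Tool frame: the origin (TCP) lies midway between the tips of the shut fingers; the grasp point (between the pads) lies env.hold_point_z behind it (env.hold_point_z is the distance from the TCP to the grasp point, in mm); z points along the fingers, y is the line along which they close (so a half turn about z gives the same grasp; the last joint's range is limited). The gripper opens to 91 mm and grips with 3 to 60 N. Pads are 32 mm wide; open, the fingers measure 118 mm over their backs; the gripper's body (76 mm by 178 mm) begins 60 mm behind the grasp point.
Start: joints at [-74.313, 18.312, 89.639, -0, 72.044, -1.146], TCP at [166.518, -550.377, 213.976] pointing down, gripper open.
Joint ranges: [-177.97, 177.97], [-48.28, 115.42], [12.27, 149.76], [-77.06, 257.06], [2.81, 150.46], [-146.56, 146.56]. Speed limits (degrees/s): [147.25, 147.25, 180, 180, 180, 180].

## Interface

Orientations are given as [roll, pitch, yaw] about the fixed x, y, z axes, in that order (R = Rz(yaw) Ry(pitch) Rx(roll)).
In Python, from workcell import env, viewer, spotter gives the robot as it stands.
- The arm moves only by the tool apply_moves, never from a script. Its arguments are lists of equal length, an entry for each row: "delta_pos": the shift along the world's x, y, z normalised to -1 to 1, where 1 is 120 mm, a list of three; "rot": the turn, a rotation vector about the world's x, y, z normalised to -1 to 1, where 1 is 1.5 rad, a list of three; "hand": the opening, from 0 (shut) to 1 (fully open). A call has 1 to 10 rows; each row is the pose to reach, as a shift and turn from the pose commanded when the call began; what a row does not reach only later rows make up. A row lasts 1/12 s, in which the tool goes at most 41.7 mm and 7.16 degrees, less where a joint would pass 70% of its speed; a pose out of reach is approached as far as the arm can. A call with a number of a shift or a turn outside -1 to 1 is refused whole. A call with a gripper value outside its range is refused whole. The fingers move at their own pace and stop on an object; "newtons" is the grip in N (left out, the last holds). Time passes only in rows, so rows that repeat a pose let the fingers close. It gives the time, the measured TCP pose, the force, the opening and the grip force at its end, in the units of the state.
- env.state(): the state, without advancing time (a new reading comes with each control period).
- viewer.grab_frame(name): name is "scene" or "top" or "wrist"; returns a dict with "pixels" (384x512x3 uint8, red, green, blue), "camera_matrix" (3x3 intrinsics, pixels), "R" (3x3) and "t" (3): a world point X has camera coordinates R X + t; the wrist camera has in their place "mount" (4x4, takes a point from camera to tool coordinates, whose origin is the TCP and whose axes are the flange's). Camera axes: x right, y down, z forward; pixel columns grow to the right and rows downward; lengths in mm; the calibration is good to about 2 mm. A picture is of the moment at which its call begins: read the wrist's pose just before it. There is no depth.
- env.job_done(): hands the job in; it is judged then, once.
Trained networks look in a picture, given as the dict that the camera call returned (one of the last four; its "shot" number tells which), for a name from the list of things; names that differ only in an ending like _2 or _b are one class to them, and where a whole thing is asked for, a point or a joint stands for the part that bears it (a point fixed in the world has none). Each returns a list of dicts, best first, with "score" (0 to 1); they miss things now and then, are a little off and sometimes report something else, mostly with a low value. They report only what shows in the picture. A call takes as long as a camera call. They do not tell look-alikes from the thing itself.
- spotter.trace(picture, query): "mask" (384x512 bool, what is visible of it) and "box" ([centre column, centre row, width, height] in pixels, round what is visible of it).
- spotter.landmark_of(picture, query): "position" ([column, row] in pixels: a listed point, or the origin of a listed thing).
The state is a dict: "time_s": time; "qpos": joint angles; "qvel": joint speeds; "effort": joint torques, N m; "ee_pos": TCP position; "ee_rot": TCP orientation; "force": force on the tool from outside, world axes, zero at the start; "torque": the same for the moment, N m; "gripper_width": finger opening in mm; "gripper_force": force on a finger pad.
Only numpy, scipy, OpenCV 4.12 (cv2) and the standard library are available. Lean on these libraries where they do the work, as an engineer would, in place of code of your own. Each camera call takes 0.05 s, during which the arm holds its last target. There are 200 camera calls.

## Task

Take the wooden chopping board that is propped on the lidded pot and stand it to dry in the narrow steel drip tray: on the same long edge, within the tray's length, leaning back on the tiled upstand of the raised bar, with its foot stopped all along by the tray's front rim. Keep hold of the board until its foot is down in the tray and its back rests on the upstand, laying it there gently without letting it fall or ramming it, then let go. Leave the pot, the mug and the salt box as they are.

Things in the scene. Friction and masses are not known exactly. Their poses are not given: they have to be found in the camera images.
- board_center (a point): Centre of the loose wooden board: 200 mm long (its x axis, level), 16 mm thick (y axis, normal to the faces), 175 mm tall (z axis, from the foot edge up to the top edge), 0.29 to 0.47 kg. It starts on its foot edge, tilted about 24 degrees from upright towards its own -y side, that face resting on the pot's rim about 98 mm up the board. The middle of its top edge is free to pinch.
- board_foot (a point): Middle of the board's underside, at mid-thickness of its lower long edge, 87.5 mm below the centre along the board's z; same axes as the board. (A 22 x 85 mm hand slot goes through the board, its middle 73 mm from the board's centre towards +x.)
- tray_stop (a point): Point on the fixed steel drip tray's inner floor, at the foot of the inside face of its front rim, half-way along. Tray: 340 mm long (x axis), 56 mm deep, floor 4 mm above the counter, upright rim 15 mm high and 4 mm thick all round (332 x 48 mm inside). y points from the front rim to the upstand, whose face is 52 mm from this point; z up.
- upstand_edge (a point): Middle of the top front edge of the tiled upstand, the front of a fixed raised bar: 600 mm long (x axis), 100 mm high, 180 mm deep, right behind the tray and parallel to it; its face looks to -y, z up. Its top is bare. With its foot against the tray's front rim the board meets this edge about 103 mm up its back, leaning about 20 degrees from upright.
- pot_center (a point): Centre of the heavy lidded steel pot (1.8 kg, loose), 194 mm across at the rim, 90 mm high to the rim, the lid's knob rising to 124 mm; two loop handles along its x axis reach 130 mm from its centre. To be left where it is.
- mug_center (a point): Centre of a loose white mug, 80 mm across, 90 mm high, with a handle towards its +y. To be left where it is.
- saltbox_center (a point): Centre of a loose round wooden salt box, 102 mm across, 67 mm high. To be left where it is.
- board: The board itself; its origin is at the middle of its underside (as board_foot), same axes.
- upstand: The upstand; its origin is at the counter, 100 mm below upstand_edge, same axes. A board whose foot is already hard on the tray's rim is pushed forward by the upstand and back by the rim: held firmly, it feels this mainly as a turning moment, not as a net push.
- tray: The tray; its origin is at the counter, under the middle of its back edge, same axes as tray_stop.
- pot: The pot; origin at the middle of its underside.
- mug: The mug; origin at the middle of its underside, z up.
- saltbox: The salt box; origin at the middle of its underside, z up.
There are look-alikes about, which are no part of the job. Of the things shaped like the board, the wooden one is meant.

How it is judged:
By the outcome, as a careful person would: the job done as asked, in the order asked, and still so for the second after the job is handed in, with the robot touching nothing.
It also fails if it takes over 64 s, if anything falls off the work surface, if the arm or the gripper's body presses on something with over 40 N, if the wrist force passes 120 N, or if a joint passes its speed limit or range.

## Working session

There is one attempt and no reset: what is moved stays moved. The work goes in short steps, Python scripts to look and compute and a tool call to move; the robot and the scene stay as the last step left them, time stands still between calls to the robot, and variables do not carry over. Pictures are saved under pics/ and viewed, at most 10 in all, crops included, and the job is handed in when it is done.

Besides the shell and the picture viewer there is one more tool, called as name(argument=value, ...), one argument or row to a line, values as JSON. apply_moves: Moves the arm, as the interface text tells. Its arguments: {"type":"object","properties":{"delta_pos":{"type":"array"},"rot":{"type":"array"},"hand":{"type":"array"},"newtons":{"type":"number"}},"required":["delta_pos","rot","hand"]}

```bash
mkdir -p pics; cat > h.py <<'E'
import numpy as np, cv2
from workcell import env, viewer, spotter
E
python3 - <<'E'
from h import *
s=env.state(); print(s, env.hold_point_z)
ims=[]
for n in ["scene","top"]:
    f=viewer.grab_frame(n); ims.append(f["pixels"]); print(n,f["camera_matrix"].tolist(),f["R"].tolist(),f["t"].tolist())
    cv2.imwrite(f"pics/{n}0.png",cv2.resize(f["pixels"][:,:,::-1],(800,600),interpolation=cv2.INTER_CUBIC))
    for q in ["board_center","board_foot","tray_stop","upstand_edge","pot_center","pot","mug","saltbox","tray","upstand"]:
        r=spotter.landmark_of(f,q); print(q,[(np.round(d["position"],1).tolist(),round(d["score"],2)) for d in r[:3]])
E
```

```text
{'time_s': 0.0, 'qpos': array([-7.43123988e+01,  1.83540481e+01,  8.97062438e+01, -1.93955497e-03,
        7.20439228e+01, -1.14604430e+00]), 'qvel': array([-0.11634263, -0.05118794, -0.0092872 ,  0.12422742,  0.02649547,
        0.00707479]), 'effort': array([ 6.40698490e-04, -4.12447929e+01, -2.31974530e+01,  7.28936540e-02,
        4.57281992e-02, -1.34942529e-04]), 'ee_pos': array([ 166.36970578, -549.88027696,  213.09725462]), 'ee_rot': array([-1.79895769e+02, -2.40761922e-04,  1.68342449e+01]), 'force': array([-1.25251902,  0.09285135, -0.84192277]), 'torque': array([-0.05489685,  0.06433782,  0.07313649]), 'gripper_force': 0.0, 'gripper_width': 91.04425411686056} 18.8
scene [[426.6075456193691, 0.0, 248.69646430859393], [0.0, 426.6075456193691, 180.9415333647848], [0.0, 0.0, 1.0]] [[-0.5114709102725008, 0.8592812482907317, 0.0057657853707293065], [0.4493851146431646, 0.2731951178273849, -0.8505395030993159], [-0.7324278303574827, -0.43243515575309455, -0.5258795578710277]] [245.3430808109191, -108.52927145741985, 1660.242467760464]
board_center [([225.0, 152.3], 0.89), ([196.9
[... 594 characters left out ...]
, 0.012155679955781888], [-0.995319083578502, 0.017219473962253914, -0.09509685368567515], [0.09486431165291787, -0.013854043118172425, -0.9953938054176841]] [-15.82039302202529, 454.16404088198726, 1503.8860787079402]
board_center [([321.9, 80.3], 0.96), ([342.1, 264.0], 0.95), ([310.0, 172.1], 0.78)]
board_foot [([302.5, 174.3], 0.93), ([365.4, 263.9], 0.88), ([319.9, 104.1], 0.65)]
tray_stop [([190.0, 152.8], 0.64)]
upstand_edge [([169.1, 159.0], 0.95)]
pot_center []
pot [([340.5, 169.0], 0.57), ([237.4, 194.1], 0.55), ([171.6, 157.7], 0.31)]
mug [([235.1, 197.4], 0.63), ([190.5, 150.3], 0.26)]
saltbox [([245.8, 106.0], 0.96)]
tray [([175.0, 153.3], 0.58)]
upstand [([175.0, 164.4], 0.84)]
```

View pics/scene0.png

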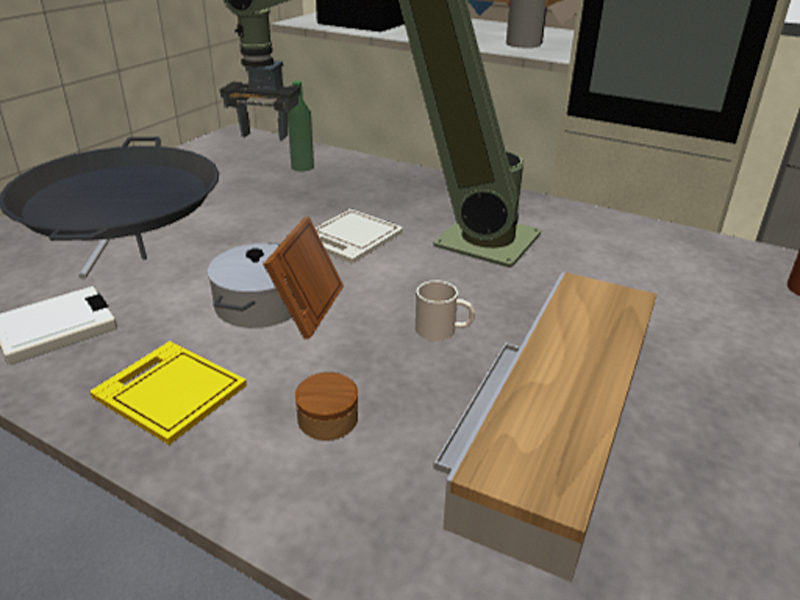

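View pics/top0.png

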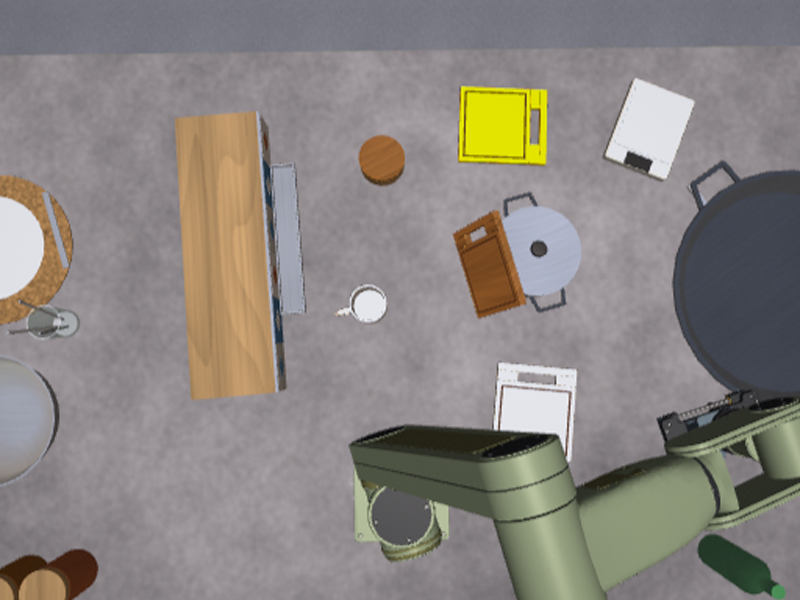

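The three board-shaped things in the top view (800x600 pixels) are:
- Brown wooden board at (489,265), propped against the pot.
- Yellow board at (503,125), lying flat.
- White board at (535,410), lying flat.

The brown one fits, since it is wooden, leans on the pot and has its slot towards +x. The upstand is at (232,255), its tray at (288,238), the mug at (368,303) and the salt box at (382,160). Next I'll fit the poses and confirm the board in a crop.

```bash
cat >> h.py <<'E'
from scipy.optimize import minimize
from scipy.spatial.transform import Rotation as Rn
def proj(f,X):
    c=np.asarray(X)@f["R"].T+f["t"]; p=c@f["camera_matrix"].T; return p[:,:2]/p[:,2:]
def ray(f,px,z):  # world point at height z
    d=f["R"].T@np.linalg.solve(f["camera_matrix"],[px[0],px[1],1]); o=-f["R"].T@f["t"]; return o+d*(z-o[2])/d[2]
def box(lo,hi): return np.array([[x,y,z] for x in(lo[0],hi[0]) for y in(lo[1],hi[1]) for z in(lo[2],hi[2])],float)
def sil(f,X):
    h=cv2.convexHull(proj(f,X).astype(np.float32)); m=np.zeros((384,512),np.uint8)
    cv2.fillConvexPoly(m,np.round(h*16).astype(np.int32),255,cv2.LINE_AA,4); return m/255.
def fit(pts,p0,data,step):
    def cost(p):
        c=0
        for f,m in data:
            s=sil(f,pts(p)); c+=1-np.minimum(s,m).sum()/np.maximum(s,m).sum()
        return c
    sim=np.vstack([p0]+[np.array(p0)+np.eye(len(p0))[i]*step[i] for i in range(len(p0))])
    r=minimize(cost,p0,method="Nelder-Mead",options=dict(initial_simplex=sim,maxiter=600,xatol=.05,fatol=1e-5))
    return r.x,r.fun
def bpts(p): # board foot mid x,y,z, yaw, tilt(+ toward -y)
    return box([-100,-8,0],[100,8,175])@Rn.from_euler("ZX",[p[3],p[4]],degrees=True).as_matrix().T+np.array(p[:3])
def upts(p): return box([-300,0,0],[300,180,100])@Rn.from_euler("Z",p[2],degrees=True).as_matrix().T+np.array([p[0],p[1],0])
def tpts(p,yaw): return box([-170,-56,0],[170,0,19])@Rn.from_euler("Z",yaw,degrees=True).as_matrix().T+np.array([p[0],p[1],0])
E
cat > m.py <<'E'
from h import *
S=viewer.grab_frame("scene");T=viewer.grab_frame("top")
cv2.imwrite("pics/crop.png",cv2.resize(S["pixels"][130:220,125:235,::-1],(770,630))[:600])
def pick(f,q,near):
    r=spotter.trace(f,q); print(q,[(np.round(d["box"]).tolist(),round(d["score"],2)) for d in r])
    r=[d for d in r if np.hypot(*(np.array(d["box"][:2])-near))<25]
    return r[0]["mask"].astype(float) if r else None
D=[(f,pick(f,"board",n)) for f,n in((S,(195,177)),(T,(313,169)))]; D=[d for d in D if d[1] is not None]
b0=ray(T,(302,174),0)
for k in range(2):
  for yaw in(-10,10,20):
    x,c=fit(lambda p:bpts([p[0],p[1],8*np.sin(np.radians(24)),p[2],p[3]]),[b0[0],b0[1],yaw,24],D[k:] if k else D,[15,15,5,2]); print("board",k,np.round(x,1),c)
U=[(f,pick(f,"upstand",n)) for f,n in((S,(350,258)),(T,(148,163)))]; U=[d for d in U if d[1] is not None]
u0=ray(T,(175,164),0); u,c=fit(upts,[u0[0],u0[1],3],U,[15,15,3]); print("upstand",u,c)
W=[(f,pick(f,"tray",n)) for f,n in((S,(306,260)),(T,(184,152)))]; W=[d for d in W if d[1] is not None]
t0=ray(T,(175,153),0)
x,c=fit(lambda p:tpts(p,p[2]),[t0[0],t0[1],u[2]],W[-1:],[15,15,2]); print("tray",x,c)
for q,n,h in(("pot",(345,160),90),("mug",(235,195),90),("saltbox",(245,102),67)):
    m=pick(T,q,n)
    if m is not None: print(q,ray(T,np.argwhere(m>0).mean(0)[::-1],h*.8))
E
python3 m.py
```

```text
board [([107.0, 251.0, 97.0, 67.0], 0.95), ([195.0, 178.0, 51.0, 77.0], 0.92), ([230.0, 152.0, 54.0, 31.0], 0.64)]
board [([314.0, 167.0, 45.0, 71.0], 0.92), ([342.0, 264.0, 51.0, 62.0], 0.86), ([321.0, 80.0, 57.0, 50.0], 0.86)]
board 0 [ 474.2 -159.8   15.9   22.4] 0.12739281697778948
board 0 [ 474.1 -160.5   15.8   22.1] 0.12753292797106774
board 0 [ 474.2 -160.1   15.8   22.2] 0.12705041571115894
board 1 [ 472.1 -159.7   15.    22.2] 0.07076607826289194
board 1 [ 474.  -158.9   15.1   22.3] 0.07035341695219599
board 1 [ 474.3 -158.9   15.1   22.2] 0.07127496159754243
upstand [([351.0, 273.0, 133.0, 201.0], 0.89)]
upstand [([243.0, 102.0, 27.0, 32.0], 0.59), ([145.0, 163.0, 73.0, 180.0], 0.56), ([346.0, 162.0, 50.0, 74.0], 0.22)]
upstand [524.69014454 272.496797     3.96194564] 0.055929726856039697
tray [([305.0, 261.0, 58.0, 84.0], 0.66)]
tray [([184.0, 154.0, 26.0, 96.0], 0.68)]
tray [559.80225145 274.90620729   4.52993022] 0.12397499552544533
pot [([347.0, 162.0, 49.0, 76.0], 0.65), ([314.0, 167.0, 46.0, 69.0], 0.28)]
pot [ 518.56102053 -312.4776152    72.        ]
mug [([231.0, 195.0, 35.0, 19.0], 0.89)]
mug [405.63573496  69.04073719  72.        ]
saltbox [([245.0, 103.0, 29.0, 36.0], 0.93)]
saltbox [726.02308102  30.51166783  53.6       ]
```

View pics/crop.png

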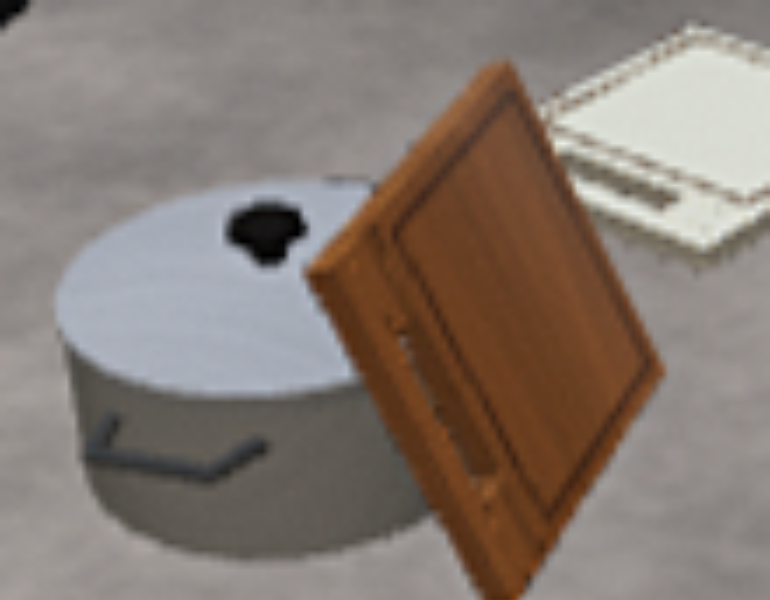

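The crop confirms it: the brown wooden board with the slot leans on the pot. Its top edge runs from about (315,270) to (505,65) in the crop. I'll move to the approach pose, going up first.

apply_moves(
  delta_pos=[
    [0, 0, 0.3],
    [0.1, 0.1, 0.6],
    [0.3, 0.25, 0.6],
    [0.5, 0.45, 0.6],
    [0.7, 0.65, 0.6],
    [0.9, 0.8, 0.6],
    [1, 0.9, 0.6],
    [1, 0.9, 0.6],
  ],
  rot=[
    [0, 0, 0],
    [0, 0, 0],
    [0, 0, 0],
    [0, 0, 0],
    [0, 0, 0],
    [0, 0, 0],
    [0, 0, 0],
    [0, 0, 0],
  ],
  hand=[1, 1, 1, 1, 0.6, 0.6, 0.6, 0.6],
)

```text
time_s: 2.32
ee_pos: [288.7, -440.1, 286.3]
ee_rot: [-180.0, -0.1, 17.1]
force: [-0.5, -0.0, 0.4]
gripper_width: 67.5
gripper_force: 0.0
```

apply_moves(
  delta_pos=[
    [0.2, 0.18, 0],
    [0.4, 0.36, 0],
    [0.6, 0.55, 0],
    [0.8, 0.7, 0],
    [1, 0.9, 0],
    [1, 0.9, 0],
    [1, 0.9, 0],
  ],
  rot=[
    [0.05, 0, 0],
    [0.1, 0, 0],
    [0.15, 0, 0],
    [0.2, 0.02, 0],
    [0.25, 0.04, 0],
    [0.27, 0.06, 0],
    [0.27, 0.07, 0],
  ],
  hand=[0.6, 0.6, 0.6, 0.6, 0.6, 0.6, 0.6],
)

```text
time_s: 2.9
ee_pos: [407.1, -335.4, 284.1]
ee_rot: [-155.9, -0.8, 16.7]
force: [-0.8, -0.1, -0.4]
gripper_width: 54.7
gripper_force: 0.0
```

```bash
cat >> h.py <<'E'
def goal(pos,Rb): # tool TCP goal pose from board rot; prints delta in move units
    s=env.state(); R0=Rn.from_euler("xyz",s["ee_rot"],degrees=True)
    G=Rn.from_matrix(Rb)*Rn.from_euler("x",180,degrees=True)
    print("d",np.round((pos-s["ee_pos"])/120,3),"rot",np.round((G*R0.inv()).as_rotvec()/1.5,3),"pos",np.round(s["ee_pos"],1),"F",np.round(s["force"],1),"T",np.round(s["torque"],2),"w",round(s["gripper_width"],1),round(s["gripper_force"],1),"t",s["time_s"])
E
cat > g.py <<'E'
from h import *
import sys
x,y,yaw,tilt,h=map(float,sys.argv[1:6])
Rb=Rn.from_euler("ZX",[yaw,tilt],degrees=True).as_matrix()
goal(np.array([x,y,8*np.sin(np.radians(abs(tilt)))])+h*Rb[:,2],Rb)
E
python3 g.py 474 -160 15.5 24 230
python3 - <<'E'
from h import *
f=viewer.grab_frame("wrist"); print(f["mount"].tolist(),f["camera_matrix"].tolist())
s=env.state()
for q in("board","board_center","board_foot"):
    r=spotter.trace(f,q) if q=="board" else spotter.landmark_of(f,q)
    print(q,[(np.round(d.get("box",d.get("position"))).tolist(),round(d["score"],2)) for d in r])
cv2.imwrite("pics/w1.png",f["pixels"][:,:,::-1])
E
```

```text
d [ 0.766  0.71  -0.589] rot [-0.004  0.009 -0.014] pos [ 407.1 -335.4  284.1] F [-0.8 -0.1 -0.4] T [-0.3  -0.05  0.01] w 54.7 0.0 t 2.9
[[-0.00014569546491570516, -0.9674121801490513, -0.25320673859929016, 71.75835202074393], [0.9999999602352061, -7.980853471076085e-05, -0.0002704813898003559, 0.23871891550047986], [0.00024145893221013442, -0.25320676793848856, 0.9674121533078479, -170.58624120099185], [0.0, 0.0, 0.0, 1.0]] [[321.7848814175288, 0.0, 263.85203067248534], [0.0, 321.7848814175288, 191.6786357084039], [0.0, 0.0, 1.0]]
board [([243.0, 85.0, 26.0, 169.0], 0.62), ([270.0, 264.0, 113.0, 94.0], 0.62)]
board_center [([242.0, 73.0], 0.77), ([271.0, 298.0], 0.6)]
board_foot [([245.0, 78.0], 0.75)]
```

View pics/w1.png

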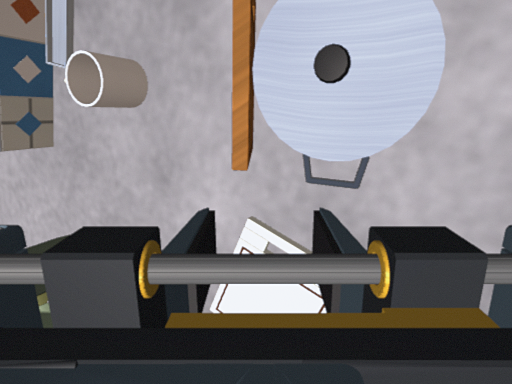

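The wrist view shows the wooden board edge-on, columns 233-256, with its near end at row 170. The pot is to its right and the fingers straddle it. Going to the pre-grasp.

apply_moves(
  delta_pos=[
    [0.2, 0.2, -0.05],
    [0.4, 0.4, -0.1],
    [0.6, 0.6, -0.2],
    [0.77, 0.71, -0.35],
    [0.77, 0.71, -0.5],
    [0.77, 0.71, -0.59],
    [0.77, 0.71, -0.59],
    [0.77, 0.71, -0.59],
  ],
  rot=[
    [0, 0, 0],
    [0, 0, 0],
    [0, 0, -0.01],
    [0, 0.01, -0.01],
    [0, 0.01, -0.01],
    [0, 0.01, -0.01],
    [0, 0.01, -0.01],
    [0, 0.01, -0.01],
  ],
  hand=[0.6, 0.6, 0.6, 0.6, 0.6, 0.6, 0.6, 0.6],
)

```text
time_s: 3.77
ee_pos: [498.0, -249.8, 215.7]
ee_rot: [-155.8, -0.1, 15.7]
force: [0.1, -0.1, -0.3]
gripper_width: 54.7
gripper_force: 0.0
```

```bash
python3 g.py 474 -160 15.5 24 142
python3 - <<'E'
from h import *
s=env.state()
f=viewer.grab_frame("wrist")
r=spotter.trace(f,"board"); print([(np.round(d["box"]).tolist(),round(d["score"],2)) for d in r])
# strip edges by colour: brown
hsv=cv2.cvtColor(f["pixels"],cv2.COLOR_RGB2HSV); b=((hsv[...,0]<18)&(hsv[...,1]>120)&(hsv[...,2]>40))
b[200:]=0
for row in range(0,200,20):
    c=np.flatnonzero(b[row,150:400])+150; print(row,(c.min(),c.max(),len(c)) if len(c) else None)
cv2.imwrite("pics/w2.png",f["pixels"][:,:,::-1])
E
```

```text
d [-0.072  0.284 -0.689] rot [-0.002  0.001 -0.002] pos [ 498.  -249.8  215.7] F [ 0.1 -0.1 -0.3] T [-0.21 -0.09 -0.03] w 54.7 0.0 t 3.7667
[([269.0, 189.0, 29.0, 251.0], 0.9)]
0 None
20 None
40 None
60 None
80 (np.int64(256), np.int64(277), 22)
100 (np.int64(256), np.int64(277), 22)
120 (np.int64(256), np.int64(276), 21)
140 (np.int64(256), np.int64(276), 21)
160 (np.int64(256), np.int64(276), 21)
180 (np.int64(256), np.int64(275), 20)
```

View pics/w2.png

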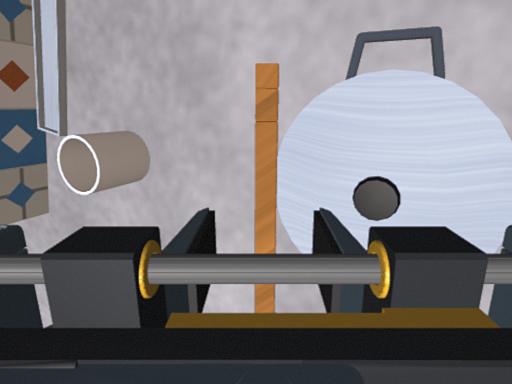

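The board's top edge is centred between the fingers (column 266, tool centre 264), so I'll descend along the board.

apply_moves(
  delta_pos=[
    [-0.01, 0.04, -0.1],
    [-0.02, 0.08, -0.2],
    [-0.03, 0.12, -0.3],
    [-0.04, 0.16, -0.4],
    [-0.05, 0.2, -0.5],
    [-0.06, 0.24, -0.6],
    [-0.07, 0.275, -0.68],
    [-0.07, 0.275, -0.68],
    [-0.07, 0.275, -0.68],
  ],
  rot=[
    [0, 0, 0],
    [0, 0, 0],
    [0, 0, 0],
    [0, 0, 0],
    [0, 0, 0],
    [0, 0, 0],
    [0, 0, 0],
    [0, 0, 0],
    [0, 0, 0],
  ],
  hand=[0.6, 0.6, 0.6, 0.6, 0.6, 0.6, 0.6, 0.6, 0.6],
)

```text
time_s: 4.62
ee_pos: [490.5, -216.5, 134.1]
ee_rot: [-155.8, -0.1, 15.7]
force: [-0.1, -0.3, 0.5]
gripper_width: 54.8
gripper_force: 0.0
```

apply_moves(
  delta_pos=[
    [0, 0, 0],
    [0, 0, 0],
    [0, 0, 0],
    [0, 0, 0],
    [0, 0, 0],
    [0, 0, 0],
    [0, 0, 0],
    [0, 0, 0],
    [0, 0, 0],
  ],
  rot=[
    [0, 0, 0],
    [0, 0, 0],
    [0, 0, 0],
    [0, 0, 0],
    [0, 0, 0],
    [0, 0, 0],
    [0, 0, 0],
    [0, 0, 0],
    [0, 0, 0],
  ],
  hand=[0.4, 0.3, 0.2, 0.15, 0.1, 0, 0, 0, 0],
  newtons=45,
)

```text
time_s: 5.37
ee_pos: [490.3, -215.4, 134.0]
ee_rot: [-155.7, -0.1, 15.8]
force: [0.3, 2.3, 2.5]
gripper_width: 15.6
gripper_force: 44.9
```

apply_moves(
  delta_pos=[
    [0, 0.01, 0.03],
    [0, 0.04, 0.1],
    [0, 0.08, 0.2],
    [0, 0.12, 0.3],
    [0, 0.18, 0.45],
    [0, 0.25, 0.6],
    [0, 0.3, 0.75],
    [0, 0.35, 0.9],
    [0, 0.4, 1],
    [0, 0.4, 1],
  ],
  rot=[
    [0, 0, 0],
    [0, 0, 0],
    [0, 0, 0],
    [0, 0, 0],
    [0, 0, 0],
    [0, 0, 0],
    [0, 0, 0],
    [0, 0, 0],
    [0, 0, 0],
    [0, 0, 0],
  ],
  hand=[0, 0, 0, 0, 0, 0, 0, 0, 0, 0],
)

```text
time_s: 6.2
ee_pos: [491.6, -167.4, 257.1]
ee_rot: [-156.0, -0.4, 15.8]
force: [-0.7, 0.6, -4.6]
gripper_width: 16.0
gripper_force: 45.0
```

apply_moves(
  delta_pos=[
    [0.05, 0.1, 0.2],
    [0.1, 0.2, 0.4],
    [0.15, 0.35, 0.5],
    [0.2, 0.5, 0.5],
    [0.25, 0.65, 0.5],
    [0.3, 0.8, 0.5],
    [0.35, 0.95, 0.5],
    [0.4, 1, 0.5],
    [0.4, 1, 0.5],
  ],
  rot=[
    [-0.04, 0, -0.01],
    [-0.08, 0, -0.03],
    [-0.12, -0.01, -0.05],
    [-0.17, -0.02, -0.07],
    [-0.22, -0.03, -0.09],
    [-0.26, -0.04, -0.11],
    [-0.28, -0.05, -0.13],
    [-0.28, -0.06, -0.13],
    [-0.28, -0.06, -0.13],
  ],
  hand=[0, 0, 0, 0, 0, 0, 0, 0, 0],
)

```text
time_s: 6.95
ee_pos: [538.4, -46.2, 312.9]
ee_rot: [179.7, -0.9, 4.9]
force: [-0.5, -1.2, -4.9]
gripper_width: 15.7
gripper_force: 45.0
```

```bash
python3 g.py 562 243 4.2 -8 300
python3 - <<'E'
from h import *
S=viewer.grab_frame("scene");T=viewer.grab_frame("top")
s=env.state(); print(s["ee_pos"],s["ee_rot"])
cv2.imwrite("pics/s2.png",np.vstack([S["pixels"][80:380],T["pixels"][50:270]])[:,:,::-1])
E
```

```text
d [ 0.171  2.757 -0.122] rot [-0.09   0.003 -0.008] pos [538.4 -46.2 312.9] F [-0.5 -1.2 -4.9] T [0.01 0.02 0.02] w 15.7 45.0 t 6.95
[537.95416513 -48.75278442 312.83821395] [179.62448524  -0.78329418   4.67249683]
```

View pics/s2.png

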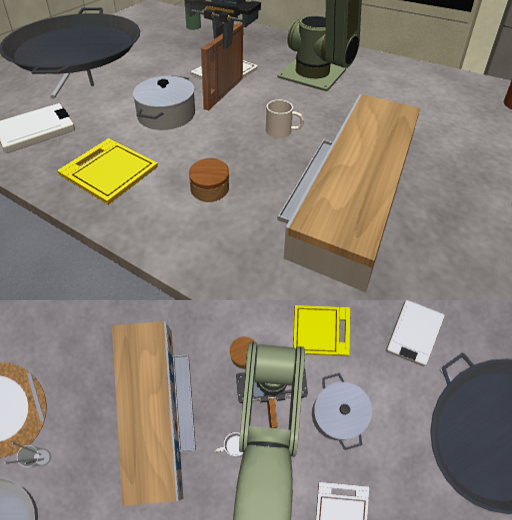

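The board hangs upright in the gripper at scene (222,65), and the pot, mug and salt box have not moved. Carrying it over to the tray.

apply_moves(
  delta_pos=[
    [0, 0.05, 0],
    [0, 0.2, 0],
    [0.02, 0.4, 0],
    [0.04, 0.6, 0],
    [0.06, 0.8, 0],
    [0.08, 1, 0],
  ],
  rot=[
    [0, 0, 0],
    [-0.02, 0, 0],
    [-0.03, 0, 0],
    [-0.04, 0, 0],
    [-0.05, 0, 0],
    [-0.05, 0, 0],
  ],
  hand=[0, 0, 0, 0, 0, 0],
)

```text
time_s: 7.55
ee_pos: [548.1, 72.2, 313.2]
ee_rot: [175.4, -0.5, 4.6]
force: [-0.3, 0.6, -4.9]
gripper_width: 15.4
gripper_force: 45.0
```

apply_moves(
  delta_pos=[
    [0.02, 0.2, 0],
    [0.04, 0.4, 0],
    [0.06, 0.6, 0],
    [0.08, 0.8, 0],
    [0.1, 0.95, 0],
    [0.1, 1, 0],
  ],
  rot=[
    [0, 0, 0],
    [-0.01, 0, 0],
    [-0.02, 0, 0],
    [-0.04, 0, 0],
    [-0.04, 0, 0],
    [-0.04, 0, 0],
  ],
  hand=[0, 0, 0, 0, 0, 0],
)

```text
time_s: 8.05
ee_pos: [560.7, 194.1, 312.4]
ee_rot: [172.0, -0.2, 4.8]
force: [-0.1, -0.3, -5.3]
gripper_width: 15.4
gripper_force: 45.0
```

apply_moves(
  delta_pos=[
    [0, 0.15, 0],
    [0, 0.3, 0],
    [0, 0.45, 0],
    [0, 0.6, 0],
    [0, 0.68, 0],
    [0, 0.7, 0],
    [0, 0.7, 0],
    [0, 0.7, 0],
  ],
  rot=[
    [0, 0, 0],
    [0, 0, 0],
    [0, 0, 0],
    [0, 0, 0],
    [0, 0, 0],
    [0, 0, 0],
    [0, 0, 0],
    [0, 0, 0],
  ],
  hand=[0, 0, 0, 0, 0, 0, 0, 0],
)

```text
time_s: 8.72
ee_pos: [560.3, 274.5, 313.5]
ee_rot: [171.9, -0.3, 4.7]
force: [-0.2, -0.1, -3.5]
gripper_width: 16.3
gripper_force: 45.0
```

```bash
cat > k.py <<'E'
from h import *
# tray and held board in one view: refit tray/upstand, and board foot in tray frame from TCP pose
s=env.state(); Rt=Rn.from_euler("xyz",s["ee_rot"],degrees=True).as_matrix(); Rb=Rt@np.diag([1,-1,-1.])
foot=s["ee_pos"]-143.4*Rb[:,2]
yaw,tilt,_=Rn.from_matrix(Rb).as_euler("ZXY",degrees=True)
A=Rn.from_euler("Z",4.2,degrees=True).as_matrix(); st=np.array([563.6,223.,4])
for n,c in(("foot",0),("frontcorner",-8),("backcorner",8)): print(n,np.round(A.T@(foot+c*Rb[:,1]-st),1))
back=foot+8*Rb[:,1]+103*Rb[:,2]; print("back at 103:",np.round(A.T@(back-st),1),"yaw,tilt",np.round([yaw,tilt],1),"roll",round(_,2))
print("tcp",np.round(s["ee_pos"],1),"F tray axes",np.round(A.T@s["force"],1),"T",np.round(A.T@s["torque"],2),"w",round(s["gripper_width"],1),"t",round(s["time_s"],2))
E
python3 k.py
python3 - <<'E'
from h import *
S=viewer.grab_frame("scene")
cv2.imwrite("pics/s3.png",cv2.resize(S["pixels"][80:340,230:450,::-1],None,fx=2.3,fy=2.3,interpolation=cv2.INTER_CUBIC))
r=spotter.trace(S,"tray"); r=[d for d in r if np.hypot(d["box"][0]-305,d["box"][1]-261)<40]
print([np.round(d["box"]) for d in r],spotter.landmark_of(S,"tray_stop")[:1],proj(S,[[563.6,223,4]]),spotter.landmark_of(S,"upstand_edge")[:1],proj(S,[[524.7,272.5,100]]))
E
```

```text
foot [  1.3  31.3 167.6]
frontcorner [  1.4  23.4 168.7]
backcorner [  1.3  39.2 166.4]
back at 103: [  0.7  53.8 268.4] yaw,tilt [ 4.6 -8.1] roll -0.27
tcp [560.3 274.5 313.5] F tray axes [-0.2 -0.1 -3.5] T [0.21 0.01 0.07] w 16.3 t 8.72
[array([305., 261.,  53.,  78.])] [{'position': [307.3, 257.6], 'score': 0.91}] [[303.91877315 256.04542047]] [{'position': [332.5, 223.5], 'score': 0.79}] [[330.39167304 225.95765998]]
```

View pics/s3.png

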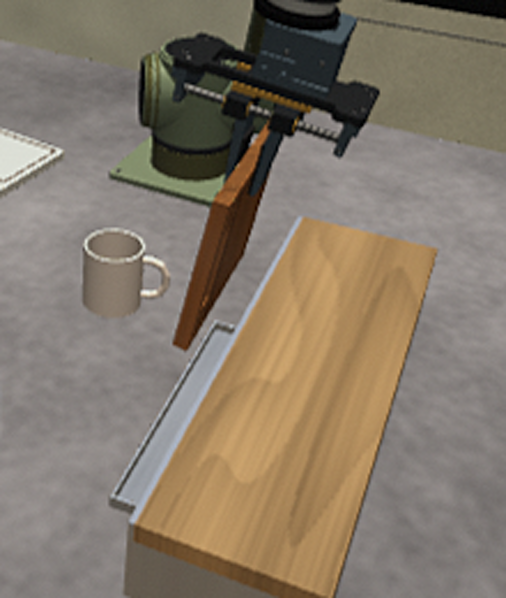

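The board hangs over the tray at crop (225,260), clear of the upstand. I'll shift 13 mm forward and lower it.

apply_moves(
  delta_pos=[
    [0, -0.06, 0],
    [0, -0.11, -0.1],
    [0, -0.11, -0.25],
    [0, -0.11, -0.4],
    [0, -0.11, -0.55],
    [0, -0.11, -0.7],
    [0, -0.11, -0.85],
    [0, -0.11, -0.95],
    [0, -0.11, -1],
    [0, -0.11, -1],
  ],
  rot=[
    [0, 0, -0.005],
    [0, 0, -0.005],
    [0, 0, -0.005],
    [0, 0, -0.005],
    [0, 0, -0.005],
    [0, 0, -0.005],
    [0, 0, -0.005],
    [0, 0, -0.005],
    [0, 0, -0.005],
    [0, 0, -0.005],
  ],
  hand=[0, 0, 0, 0, 0, 0, 0, 0, 0, 0],
)

```text
time_s: 9.75
ee_pos: [559.4, 261.6, 192.2]
ee_rot: [171.8, -0.1, 4.3]
force: [-0.4, -0.4, -4.7]
gripper_width: 15.5
gripper_force: 45.0
```

```bash
python3 k.py
python3 - <<'E'
from h import *
S=viewer.grab_frame("scene")
cv2.imwrite("pics/s4.png",cv2.resize(S["pixels"][130:310,230:390,::-1],None,fx=3.3,fy=3.3,interpolation=cv2.INTER_CUBIC))
E
```

```text
foot [-1.  18.5 46.3]
frontcorner [-1.  10.5 47.4]
backcorner [-1.  26.4 45.1]
back at 103: [ -1.3  41.  147.1] yaw,tilt [ 4.3 -8.2] roll -0.13
tcp [559.4 261.6 192.2] F tray axes [-0.4 -0.4 -4.7] T [0.19 0.03 0.02] w 15.5 t 9.75
```

View pics/s4.png

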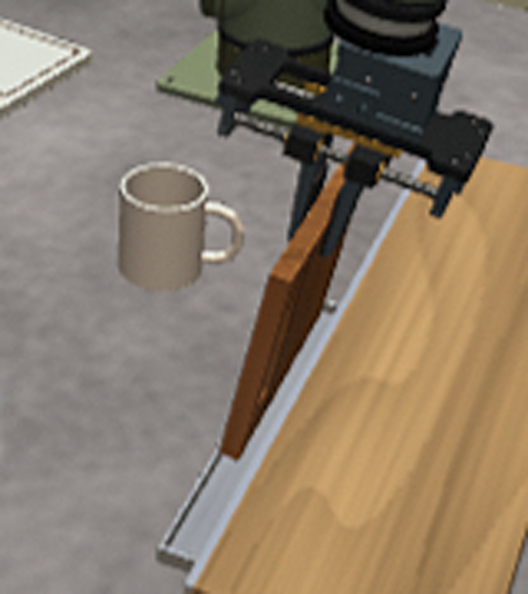

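The foot's near corner, at (232,455), is inside the tray line between the rim and the upstand. Lowering further.

apply_moves(
  delta_pos=[
    [0, 0, -0.06],
    [0, 0, -0.12],
    [0, 0, -0.18],
    [0, 0, -0.24],
    [0, 0, -0.28],
    [0, 0, -0.31],
    [0, 0, -0.32],
    [0, 0, -0.32],
  ],
  rot=[
    [0, 0, 0],
    [0, 0, 0],
    [0, 0, 0],
    [0, 0, 0],
    [0, 0, 0],
    [0, 0, 0],
    [0, 0, 0],
    [0, 0, 0],
  ],
  hand=[0, 0, 0, 0, 0, 0, 0, 0],
)

```text
time_s: 10.47
ee_pos: [560.0, 262.6, 154.8]
ee_rot: [171.9, -0.3, 4.3]
force: [-0.1, -0.2, -4.9]
gripper_width: 15.8
gripper_force: 45.0
```

apply_moves(
  delta_pos=[
    [0, 0, -0.01],
    [0, 0, -0.015],
    [0, 0, -0.02],
    [0, 0, -0.02],
  ],
  rot=[
    [0, 0, 0],
    [0, 0, 0],
    [0, 0, 0],
    [0, 0, 0],
  ],
  hand=[0, 0, 0, 0],
)

```text
time_s: 10.8
ee_pos: [560.2, 262.6, 152.9]
ee_rot: [171.9, -0.3, 4.3]
force: [-0.4, 0.5, -4.0]
gripper_width: 15.8
gripper_force: 45.0
```

apply_moves(
  delta_pos=[
    [0, 0, -0.005],
    [0, 0, -0.01],
    [0, 0, -0.015],
    [0, 0, -0.015],
  ],
  rot=[
    [0, 0, 0],
    [0, 0, 0],
    [0, 0, 0],
    [0, 0, 0],
  ],
  hand=[0, 0, 0, 0],
)

```text
time_s: 11.13
ee_pos: [560.0, 262.6, 150.8]
ee_rot: [171.9, -0.3, 4.3]
force: [0.1, -0.3, -3.1]
gripper_width: 15.6
gripper_force: 45.0
```

```bash
python3 k.py
```

```text
foot [ 0.1 19.6  4.9]
frontcorner [ 0.1 11.7  6. ]
backcorner [ 0.  27.5  3.7]
back at 103: [ -0.5  42.  105.7] yaw,tilt [ 4.3 -8.1] roll -0.28
tcp [560.  262.6 150.8] F tray axes [ 0.1 -0.3 -3.1] T [ 0.23  0.02 -0.03] w 15.6 t 11.13
```

apply_moves(
  delta_pos=[
    [0, 0, -0.005],
    [0, 0, -0.01],
    [0, 0, -0.015],
    [0, 0, -0.015],
  ],
  rot=[
    [0, 0, 0],
    [0, 0, 0],
    [0, 0, 0],
    [0, 0, 0],
  ],
  hand=[0, 0, 0, 0],
)

```text
time_s: 11.47
ee_pos: [560.0, 262.6, 149.0]
ee_rot: [171.9, -0.3, 4.3]
force: [-0.8, 0.2, -4.4]
gripper_width: 15.6
gripper_force: 45.0
```

apply_moves(
  delta_pos=[
    [0, 0, -0.005],
    [0, 0, -0.01],
    [0, 0, -0.01],
    [0, 0, -0.01],
  ],
  rot=[
    [0, 0, 0],
    [0, 0, 0],
    [0, 0, 0],
    [0, 0, 0],
  ],
  hand=[0, 0, 0, 0],
)

```text
time_s: 11.8
ee_pos: [560.3, 262.7, 148.4]
ee_rot: [171.9, -0.3, 4.3]
force: [0.5, 0.8, -1.3]
gripper_width: 15.6
gripper_force: 45.0
```

```bash
python3 k.py
```

```text
foot [ 0.4 19.7  2.4]
frontcorner [ 0.4 11.8  3.5]
backcorner [ 0.4 27.6  1.3]
back at 103: [ -0.2  42.1 103.3] yaw,tilt [ 4.3 -8.1] roll -0.33
tcp [560.3 262.7 148.4] F tray axes [ 0.6  0.7 -1.3] T [0.18 0.15 0.  ] w 15.6 t 11.8
```

apply_moves(
  delta_pos=[
    [0, 0, -0.005],
    [0, 0, -0.01],
    [0, 0, -0.01],
    [0, 0, -0.01],
  ],
  rot=[
    [0, 0, 0],
    [0, 0, 0],
    [0, 0, 0],
    [0, 0, 0],
  ],
  hand=[0, 0, 0, 0],
)

```text
time_s: 12.13
ee_pos: [560.6, 262.7, 148.1]
ee_rot: [171.9, -0.4, 4.3]
force: [0.1, 0.1, 5.7]
gripper_width: 15.5
gripper_force: 45.0
```

```bash
python3 k.py
```

```text
foot [ 0.9 19.7  2.1]
frontcorner [ 0.9 11.8  3.3]
backcorner [ 0.9 27.6  1. ]
back at 103: [1.00e-01 4.21e+01 1.03e+02] yaw,tilt [ 4.3 -8.1] roll -0.39
tcp [560.6 262.7 148.1] F tray axes [0.1 0.1 5.7] T [-0.13  0.73 -0.04] w 15.5 t 12.13
```

apply_moves(
  delta_pos=[
    [0, 0, 0.01],
    [0, -0.01, 0.01],
    [0, -0.025, 0.01],
    [0, -0.04, 0.01],
    [0, -0.055, 0.01],
    [0, -0.065, 0.01],
    [0, -0.065, 0.01],
  ],
  rot=[
    [0, 0.005, 0],
    [0, 0.005, 0],
    [0, 0.005, 0],
    [0, 0.005, 0],
    [0, 0.005, 0],
    [0, 0.005, 0],
    [0, 0.005, 0],
  ],
  hand=[0, 0, 0, 0, 0, 0, 0],
)

```text
time_s: 12.72
ee_pos: [560.4, 254.5, 148.0]
ee_rot: [171.9, 0.1, 4.3]
force: [0.8, 1.6, 0.2]
gripper_width: 15.6
gripper_force: 45.0
```

```bash
python3 k.py
```

```text
foot [-1.1 11.6  2. ]
frontcorner [-1.   3.7  3.2]
backcorner [-1.1 19.5  0.9]
back at 103: [ -0.9  33.9 102.9] yaw,tilt [ 4.3 -8.1] roll 0.09
tcp [560.4 254.5 148. ] F tray axes [0.9 1.6 0.2] T [ 0.56 -0.33  0.13] w 15.6 t 12.72
```

apply_moves(
  delta_pos=[
    [0, -0.005, 0],
    [0, -0.01, 0],
    [0, -0.017, 0],
    [0, -0.017, 0],
  ],
  rot=[
    [0, 0, 0],
    [0, 0, 0],
    [0, 0, 0],
    [0, 0, 0],
  ],
  hand=[0, 0, 0, 0],
)

```text
time_s: 13.05
ee_pos: [560.3, 252.7, 148.0]
ee_rot: [172.0, 0.1, 4.3]
force: [0.5, 1.7, -0.1]
gripper_width: 15.7
gripper_force: 45.0
```

```bash
python3 k.py
```

```text
foot [-1.4  9.8  2.1]
frontcorner [-1.4  1.8  3.2]
backcorner [-1.4 17.7  0.9]
back at 103: [ -1.2  32.1 102.9] yaw,tilt [ 4.3 -8. ] roll 0.11
tcp [560.3 252.7 148. ] F tray axes [ 0.6  1.6 -0.1] T [ 0.63 -0.43  0.06] w 15.7 t 13.05
```

apply_moves(
  delta_pos=[
    [0, -0.005, 0],
    [0, -0.01, 0],
    [0, -0.017, 0],
    [0, -0.017, 0],
  ],
  rot=[
    [0, 0, 0],
    [0, 0, 0],
    [0, 0, 0],
    [0, 0, 0],
  ],
  hand=[0, 0, 0, 0],
)

```text
time_s: 13.38
ee_pos: [560.2, 250.6, 148.0]
ee_rot: [172.0, 0.1, 4.3]
force: [0.5, 2.0, 0.6]
gripper_width: 16.2
gripper_force: 45.0
```

```bash
python3 k.py
```

```text
foot [-1.7  7.7  2. ]
frontcorner [-1.7 -0.2  3.2]
backcorner [-1.7 15.7  0.9]
back at 103: [ -1.5  30.1 102.9] yaw,tilt [ 4.3 -8. ] roll 0.13
tcp [560.2 250.6 148. ] F tray axes [0.6 2.  0.6] T [ 0.68 -0.38  0.07] w 16.2 t 13.38
```

apply_moves(
  delta_pos=[
    [0, -0.005, 0],
    [0, -0.01, 0],
    [0, -0.013, 0],
    [0, -0.013, 0],
  ],
  rot=[
    [0, -0.002, 0],
    [0, -0.002, 0],
    [0, -0.002, 0],
    [0, -0.002, 0],
  ],
  hand=[0, 0, 0, 0],
)

```text
time_s: 13.72
ee_pos: [560.1, 249.8, 148.1]
ee_rot: [172.0, -0.0, 4.3]
force: [0.1, 4.4, 1.0]
gripper_width: 15.7
gripper_force: 45.0
```

```bash
python3 k.py
```

```text
foot [-1.5  7.1  2. ]
frontcorner [-1.4 -0.9  3.2]
backcorner [-1.5 15.   0.9]
back at 103: [ -1.6  29.3 102.9] yaw,tilt [ 4.3 -8. ] roll -0.04
tcp [560.1 249.8 148.1] F tray axes [0.5 4.4 1. ] T [ 1.45 -0.09 -0.19] w 15.7 t 13.72
```

apply_moves(
  delta_pos=[
    [0, -0.005, 0],
    [0, -0.01, 0],
    [0, -0.013, 0],
    [0, -0.013, 0],
  ],
  rot=[
    [0, 0, 0],
    [0, 0, 0],
    [0, 0, 0],
    [0, 0, 0],
  ],
  hand=[0, 0, 0, 0],
)

```text
time_s: 14.05
ee_pos: [560.2, 249.1, 148.1]
ee_rot: [172.1, -0.1, 4.2]
force: [0.1, 6.1, 1.2]
gripper_width: 16.0
gripper_force: 45.0
```

```bash
python3 k.py
```

```text
foot [-1.3  6.6  2.1]
frontcorner [-1.3 -1.3  3.2]
backcorner [-1.3 14.5  1. ]
back at 103: [ -1.5  28.6 103. ] yaw,tilt [ 4.2 -7.9] roll -0.07
tcp [560.2 249.1 148.1] F tray axes [0.6 6.  1.2] T [ 2.01  0.02 -0.4 ] w 16.0 t 14.05
```

```bash
cat > p.py <<'E'
from h import *
import sys
yaw=float(sys.argv[1]); fc=float(sys.argv[2]); fl=float(sys.argv[3])
s=env.state(); A=Rn.from_euler("Z",4.2,degrees=True).as_matrix(); st=np.array([563.6,223.,4])
for th in map(float,sys.argv[4:]):
    t=np.radians(th); Rb=Rn.from_euler("ZX",[yaw,-th],degrees=True).as_matrix()
    foot=st+A@np.array([-1.3,fc+8*np.cos(t),fl+8*np.sin(t)])
    print(th,end=" "); goal(foot+143.4*Rb[:,2],Rb)
E
python3 p.py 3.9 -1 1 8 10 12 14 16 18
```

```text
8.0 d [ 0.002  0.006 -0.   ] rot [-0.002  0.001 -0.004] pos [560.2 249.1 148.1] F [0.1 6.1 1.2] T [ 2.    0.17 -0.4 ] w 16.0 45.0 t 14.05
10.0 d [-0.     0.046 -0.004] rot [-0.025 -0.001 -0.004] pos [560.2 249.1 148.1] F [0.1 6.1 1.2] T [ 2.    0.17 -0.4 ] w 16.0 45.0 t 14.05
12.0 d [-0.003  0.087 -0.01 ] rot [-0.048 -0.003 -0.004] pos [560.2 249.1 148.1] F [0.1 6.1 1.2] T [ 2.    0.17 -0.4 ] w 16.0 45.0 t 14.05
14.0 d [-0.006  0.127 -0.017] rot [-0.071 -0.004 -0.004] pos [560.2 249.1 148.1] F [0.1 6.1 1.2] T [ 2.    0.17 -0.4 ] w 16.0 45.0 t 14.05
16.0 d [-0.009  0.166 -0.026] rot [-0.094 -0.006 -0.004] pos [560.2 249.1 148.1] F [0.1 6.1 1.2] T [ 2.    0.17 -0.4 ] w 16.0 45.0 t 14.05
18.0 d [-0.011  0.205 -0.036] rot [-0.118 -0.008 -0.004] pos [560.2 249.1 148.1] F [0.1 6.1 1.2] T [ 2.    0.17 -0.4 ] w 16.0 45.0 t 14.05
```

apply_moves(
  delta_pos=[
    [0, 0.025, -0.001],
    [0, 0.05, -0.004],
    [0, 0.07, -0.007],
    [-0.003, 0.09, -0.01],
    [-0.005, 0.11, -0.013],
    [-0.006, 0.13, -0.017],
    [-0.007, 0.15, -0.021],
    [-0.009, 0.17, -0.026],
    [-0.009, 0.17, -0.026],
  ],
  rot=[
    [-0.012, 0, -0.004],
    [-0.025, -0.001, -0.004],
    [-0.036, -0.002, -0.004],
    [-0.048, -0.003, -0.004],
    [-0.06, -0.004, -0.004],
    [-0.071, -0.004, -0.004],
    [-0.082, -0.005, -0.004],
    [-0.094, -0.006, -0.004],
    [-0.094, -0.006, -0.004],
  ],
  hand=[0, 0, 0, 0, 0, 0, 0, 0, 0],
)

```text
time_s: 14.8
ee_pos: [558.9, 269.4, 144.9]
ee_rot: [163.8, 0.0, 4.0]
force: [-1.1, 4.6, 2.0]
gripper_width: 15.5
gripper_force: 45.0
```

```bash
python3 k.py; python3 p.py 3.9 -1 1 17 18 19 20
```

```text
foot [-1.4  6.7  3.2]
frontcorner [-1.5 -1.   5.4]
backcorner [-1.4 14.4  0.9]
back at 103: [-1.3 43.1 99.9] yaw,tilt [  4.  -16.2] roll 0.02
tcp [558.9 269.4 144.9] F tray axes [-0.7  4.7  2. ] T [ 1.54  0.08 -0.16] w 15.5 t 14.8
17.0 d [ 0.001  0.016 -0.003] rot [-0.01  -0.001 -0.002] pos [558.9 269.4 144.9] F [-1.1  4.6  2. ] T [ 1.53  0.19 -0.16] w 15.5 45.0 t 14.8
18.0 d [-0.001  0.036 -0.009] rot [-0.021 -0.002 -0.002] pos [558.9 269.4 144.9] F [-1.1  4.6  2. ] T [ 1.53  0.19 -0.16] w 15.5 45.0 t 14.8
19.0 d [-0.002  0.055 -0.014] rot [-0.033 -0.003 -0.002] pos [558.9 269.4 144.9] F [-1.1  4.6  2. ] T [ 1.53  0.19 -0.16] w 15.5 45.0 t 14.8
20.0 d [-0.003  0.074 -0.02 ] rot [-0.044 -0.003 -0.002] pos [558.9 269.4 144.9] F [-1.1  4.6  2. ] T [ 1.53  0.19 -0.16] w 15.5 45.0 t 14.8
```

apply_moves(
  delta_pos=[
    [0, 0.01, -0.002],
    [0, 0.02, -0.004],
    [0, 0.03, -0.007],
    [0, 0.04, -0.009],
    [0, 0.05, -0.012],
    [0, 0.058, -0.014],
    [0, 0.058, -0.014],
  ],
  rot=[
    [-0.006, 0, 0],
    [-0.012, -0.001, 0],
    [-0.018, -0.001, 0],
    [-0.024, -0.002, 0],
    [-0.03, -0.002, -0.001],
    [-0.033, -0.003, -0.001],
    [-0.033, -0.003, -0.001],
  ],
  hand=[0, 0, 0, 0, 0, 0, 0],
)

```text
time_s: 15.38
ee_pos: [558.6, 276.0, 143.1]
ee_rot: [161.0, 0.0, 3.9]
force: [-0.8, 4.7, 2.5]
gripper_width: 16.0
gripper_force: 45.0
```

```bash
python3 k.py; python3 p.py 3.9 -1 1 20 21 22
```

```text
foot [-1.4  6.6  3.5]
frontcorner [-1.4 -1.   6.1]
backcorner [-1.4 14.2  0.9]
back at 103: [-1.2 47.6 98.3] yaw,tilt [  3.9 -19. ] roll 0.01
tcp [558.6 276.  143.1] F tray axes [-0.4  4.7  2.5] T [1.7  0.3  0.03] w 16.0 t 15.38
20.0 d [-0.001  0.02  -0.006] rot [-0.012 -0.001 -0.   ] pos [558.6 276.  143.1] F [-0.8  4.7  2.5] T [1.67 0.42 0.03] w 16.0 45.0 t 15.3833
21.0 d [-0.002  0.039 -0.012] rot [-0.024 -0.002 -0.   ] pos [558.6 276.  143.1] F [-0.8  4.7  2.5] T [1.67 0.42 0.03] w 16.0 45.0 t 15.3833
22.0 d [-0.003  0.058 -0.018] rot [-0.035 -0.002 -0.   ] pos [558.6 276.  143.1] F [-0.8  4.7  2.5] T [1.67 0.42 0.03] w 16.0 45.0 t 15.3833
```

apply_moves(
  delta_pos=[
    [0, 0.007, -0.002],
    [0, 0.014, -0.004],
    [0, 0.02, -0.006],
    [0, 0.02, -0.006],
  ],
  rot=[
    [-0.004, 0, 0],
    [-0.008, 0, 0],
    [-0.012, -0.001, 0],
    [-0.012, -0.001, 0],
  ],
  hand=[0, 0, 0, 0],
)

```text
time_s: 15.72
ee_pos: [558.5, 278.4, 142.5]
ee_rot: [160.0, -0.0, 3.9]
force: [-1.9, 4.6, 1.9]
gripper_width: 15.9
gripper_force: 45.0
```

```bash
python3 k.py
```

```text
foot [-1.3  6.6  3.7]
frontcorner [-1.3 -0.9  6.4]
backcorner [-1.3 14.1  1. ]
back at 103: [-1.1 49.3 97.8] yaw,tilt [  3.9 -20. ] roll -0.0
tcp [558.5 278.4 142.5] F tray axes [-1.5  4.8  1.9] T [ 1.73  0.38 -0.03] w 15.9 t 15.72
```

apply_moves(
  delta_pos=[
    [0, 0.005, -0.001],
    [0, 0.008, -0.002],
    [0, 0.01, -0.003],
    [0, 0.01, -0.003],
  ],
  rot=[
    [-0.002, 0, 0],
    [-0.004, 0, 0],
    [-0.006, 0, 0],
    [-0.006, 0, 0],
  ],
  hand=[0, 0, 0, 0],
)

```text
time_s: 16.05
ee_pos: [558.5, 279.5, 142.1]
ee_rot: [159.5, 0.0, 3.9]
force: [-2.4, 5.9, 2.2]
gripper_width: 15.5
gripper_force: 45.0
```

```bash
python3 k.py
```

```text
foot [-1.3  6.6  3.8]
frontcorner [-1.4 -0.9  6.6]
backcorner [-1.3 14.1  1. ]
back at 103: [-1.  50.1 97.5] yaw,tilt [  3.9 -20.5] roll 0.03
tcp [558.5 279.5 142.1] F tray axes [-2.   6.   2.2] T [1.77 0.31 0.03] w 15.5 t 16.05
```

apply_moves(
  delta_pos=[
    [0, 0.005, -0.001],
    [0, 0.008, -0.002],
    [0, 0.01, -0.003],
    [0, 0.01, -0.003],
  ],
  rot=[
    [-0.002, 0, 0],
    [-0.004, 0, 0],
    [-0.006, 0, 0],
    [-0.006, 0, 0],
  ],
  hand=[0, 0, 0, 0],
)

```text
time_s: 16.38
ee_pos: [558.5, 280.7, 141.7]
ee_rot: [159.0, 0.1, 3.9]
force: [-2.4, 5.4, 2.4]
gripper_width: 16.0
gripper_force: 45.0
```

```bash
python3 k.py
```

```text
foot [-1.3  6.5  3.8]
frontcorner [-1.4 -1.   6.7]
backcorner [-1.3 14.   0.9]
back at 103: [-1.  50.9 97.1] yaw,tilt [  3.9 -21. ] roll 0.08
tcp [558.5 280.7 141.7] F tray axes [-2.   5.5  2.4] T [ 1.84  0.31 -0.05] w 16.0 t 16.38
```

apply_moves(
  delta_pos=[
    [0, 0.005, -0.001],
    [0, 0.008, -0.002],
    [0, 0.01, -0.003],
    [0, 0.01, -0.003],
  ],
  rot=[
    [-0.002, 0, 0],
    [-0.004, 0, 0],
    [-0.006, 0, 0],
    [-0.006, 0, 0],
  ],
  hand=[0, 0, 0, 0],
)

```text
time_s: 16.72
ee_pos: [558.5, 281.6, 141.5]
ee_rot: [158.5, 0.1, 3.9]
force: [-2.8, 4.1, 3.2]
gripper_width: 15.8
gripper_force: 45.1
```

```bash
python3 k.py; python3 p.py 3.9 -1 1 22 23
```

```text
foot [-1.4  6.1  4.1]
frontcorner [-1.4 -1.3  7. ]
backcorner [-1.3 13.6  1.1]
back at 103: [-1.  51.4 96.9] yaw,tilt [  3.9 -21.5] roll 0.12
tcp [558.5 281.6 141.5] F tray axes [-2.5  4.2  3.2] T [1.87 0.29 0.07] w 15.8 t 16.72
22.0 d [-0.002  0.011 -0.004] rot [-0.005 -0.002  0.   ] pos [558.5 281.6 141.5] F [-2.8  4.1  3.2] T [1.85 0.42 0.07] w 15.8 45.1 t 16.7167
23.0 d [-0.004  0.03  -0.011] rot [-0.017 -0.002  0.   ] pos [558.5 281.6 141.5] F [-2.8  4.1  3.2] T [1.85 0.42 0.07] w 15.8 45.1 t 16.7167
```

apply_moves(
  delta_pos=[
    [0, 0.004, -0.001],
    [0, 0.008, -0.002],
    [0, 0.01, -0.003],
    [0, 0.01, -0.003],
  ],
  rot=[
    [-0.002, 0, 0],
    [-0.004, 0, 0],
    [-0.006, 0, 0],
    [-0.006, 0, 0],
  ],
  hand=[0, 0, 0, 0],
)

```text
time_s: 17.05
ee_pos: [558.5, 281.6, 141.4]
ee_rot: [157.8, 0.2, 3.8]
force: [-4.8, 0.5, 5.2]
gripper_width: 15.9
gripper_force: 45.2
```

```bash
python3 k.py
python3 - <<'E'
from h import *
S=viewer.grab_frame("scene")
cv2.imwrite("pics/s5.png",cv2.resize(S["pixels"][140:300,255:375,::-1],None,fx=3.7,fy=3.7,interpolation=cv2.INTER_CUBIC))
E
```

```text
foot [-1.6  4.6  4.6]
frontcorner [-1.6 -2.8  7.6]
backcorner [-1.5 12.   1.6]
back at 103: [-1.  50.9 97. ] yaw,tilt [  3.9 -22.2] roll 0.18
tcp [558.5 281.6 141.4] F tray axes [-4.8  0.8  5.2] T [ 1.58  0.62 -0.08] w 15.9 t 17.05
```

View pics/s5.png

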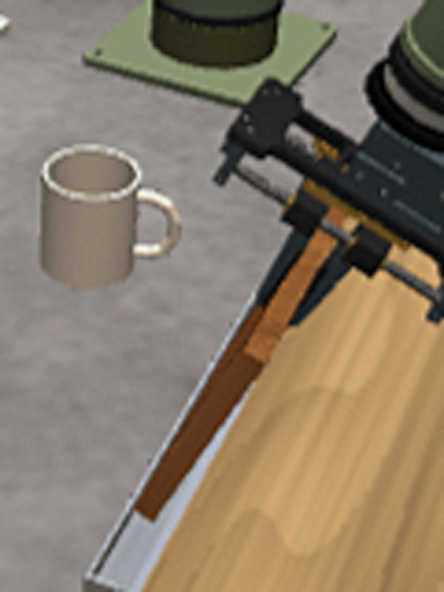

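The foot lies along the front rim, running from (150,515) up to the fingers. The back is on the upstand edge, and the y force dropped on contact. I'll ease the grip, then open.

apply_moves(
  delta_pos=[
    [0, -0.002, 0],
    [0, -0.002, 0],
    [0, -0.002, 0],
    [0, -0.002, 0],
  ],
  rot=[
    [0.003, 0, 0],
    [0.003, 0, 0],
    [0.003, 0, 0],
    [0.003, 0, 0],
  ],
  hand=[0, 0, 0, 0],
  newtons=8,
)

```text
time_s: 17.43
ee_pos: [558.6, 281.3, 141.5]
ee_rot: [158.0, 0.1, 3.9]
force: [-4.1, 3.6, 5.1]
gripper_width: 16.1
gripper_force: 8.0
```

```bash
python3 k.py
```

```text
foot [-1.4  4.9  4.5]
frontcorner [-1.4 -2.6  7.5]
backcorner [-1.3 12.3  1.5]
back at 103: [-0.9 50.8 97. ] yaw,tilt [  3.9 -22. ] roll 0.14
tcp [558.6 281.3 141.5] F tray axes [-3.8  3.9  5.1] T [ 0.73  0.67 -0.24] w 16.1 t 17.43
```

apply_moves(
  delta_pos=[
    [0, 0, 0],
    [0, 0, 0],
    [0, 0, 0],
    [0, 0, 0],
    [0, 0, 0],
    [0, 0, 0],
    [0, 0, 0],
    [0, 0, 0],
    [0, 0, 0],
  ],
  rot=[
    [0, 0, 0],
    [0, 0, 0],
    [0, 0, 0],
    [0, 0, 0],
    [0, 0, 0],
    [0, 0, 0],
    [0, 0, 0],
    [0, 0, 0],
    [0, 0, 0],
  ],
  hand=[0.2, 0.22, 0.25, 0.3, 0.35, 0.4, 0.45, 0.5, 0.5],
)

```text
time_s: 18.18
ee_pos: [559.1, 281.9, 141.0]
ee_rot: [158.2, 0.1, 3.9]
force: [-0.8, 0.2, 0.2]
gripper_width: 45.5
gripper_force: 0.0
```

```bash
python3 k.py
```

```text
foot [-0.7  5.7  3.9]
frontcorner [-0.7 -1.7  6.9]
backcorner [-0.7 13.1  0.9]
back at 103: [-0.3 51.5 96.5] yaw,tilt [  3.9 -21.8] roll 0.08
tcp [559.1 281.9 141. ] F tray axes [-0.8  0.2  0.2] T [ 0.28  0.02 -0.02] w 45.5 t 18.18
```

apply_moves(
  delta_pos=[
    [0, 0.02, 0.05],
    [-0.01, 0.06, 0.15],
    [-0.01, 0.1, 0.25],
    [-0.01, 0.15, 0.37],
    [-0.02, 0.2, 0.5],
    [-0.02, 0.26, 0.65],
    [-0.02, 0.32, 0.8],
    [-0.02, 0.38, 0.95],
    [-0.02, 0.38, 0.95],
  ],
  rot=[
    [0, 0, 0],
    [0, 0, 0],
    [0, 0, 0],
    [0, 0, 0],
    [0, 0, 0],
    [0, 0, 0],
    [0, 0, 0],
    [0, 0, 0],
    [0, 0, 0],
  ],
  hand=[0.5, 0.5, 0.5, 0.5, 0.5, 0.5, 0.5, 0.5, 0.5],
)

```text
time_s: 18.93
ee_pos: [557.8, 329.6, 259.2]
ee_rot: [158.4, -0.3, 3.9]
force: [-0.2, -0.4, 0.4]
gripper_width: 45.2
gripper_force: 0.0
```

```bash
python3 - <<'E'
from h import *
S=viewer.grab_frame("scene"); s=env.state(); W=viewer.grab_frame("wrist")
a=cv2.resize(S["pixels"][120:310,170:390,::-1],(695,600),interpolation=cv2.INTER_CUBIC)
cv2.imwrite("pics/s6.png",a)
A=Rn.from_euler("Z",4.2,degrees=True).as_matrix()
r=[d for d in spotter.trace(S,"board") if abs(d["box"][0]-310)<40]
if r:
    x,c=fit(lambda p:bpts([p[0],p[1],7,p[2],p[3]]),[560,229,4,-21],[(S,r[0]["mask"].astype(float))],[8,8,3,3]); print(x,c)
E
```

```text
[557.01447703 229.1830595    3.81382773 -20.93314832] 0.10036828546894383
```

View pics/s6.png

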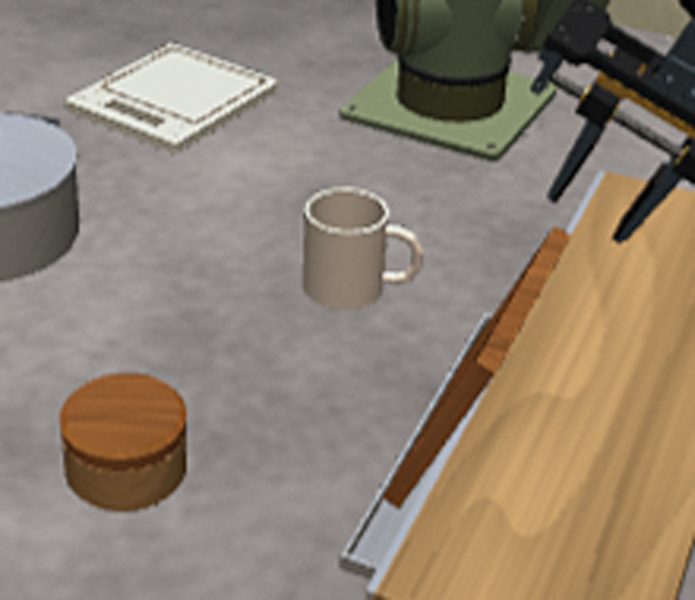

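The board stands in the tray, its foot at (395,500) along the front rim and its back on the upstand. The fitted lean is 20.9° and the yaw 3.8°. The gripper is clear and the mug, salt box and pot are where they were, so I'm handing in.

```bash
python3 -c "
from h import *
print(env.job_done())"
```

```text
the job is handed in; nothing more can be done
None
```

The wooden board now stands on its long edge in the drip tray, foot along the front rim and leaning about 21° back on the upstand. It was laid down gently and released, with the pot, mug and salt box left alone, and the job is handed in (no verdict came back).

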